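# Seat and clip a drain cover

## Task

Working with the fingertips only and picking nothing up, push the loose round steel cover across the tiled panel until it drops into the round recess and lies flat and flush there. Then push the swivel clip beside the recess round over the cover as far as it goes, leave both like that, and do not disturb the other things lying about.

Things in the scene. Friction and masses are not known exactly. Their poses are not given: they have to be found in the camera images.
- panel: Fixed wet-room floor sample lying on the bench: blue tiles in an aluminium frame, 292 x 432 mm, 30 mm thick, flat top. Origin: centre of its underside, on the bench; z up. In its own frame the recess centre lies at (0, +70, 30) mm. It is turned by up to about 0.6 rad either way.
- seat (a point): Centre of the mouth of the round recess, level with the panel's top. The recess is 94 mm in diameter and 8 mm deep with a flat dark floor and a slightly bevelled rim. Axes parallel to the panel's.
- cover: Loose flat steel disc with seven dark holes drawn on it, 90 mm in diameter, 8 mm thick, 0.2 to 0.4 kg. Origin: centre of its underside; z is its axis. It starts lying flat on the panel's top, on the panel's -y side of the recess. Fully seated, its top is flush with the panel's top.
- clip (a joint): Angle of the flat steel swivel clip, rad. 0: closed, at its stop, with the arm pointing from its pivot to the recess centre, over the cover; grows as it opens, the arm turning towards the panel's -x (clockwise from above), up to 2.1. Starts open by 1.2 to 1.9. Light friction (about 1 N at the tip) keeps it where it is left.
- clip_pivot (a point): On the clip's pivot axis (upright), 65 mm from the recess centre towards the panel's +y, at mid-height of the arm, 7 mm above the panel's top. The pivot boss is 18 mm in diameter and 13 mm tall.
- clip_tip (a point): In the clip's arm, 50 mm from the pivot, 7 mm above the panel's top. The arm is 14 mm wide, 6 mm thick, reaches 58 mm from the pivot and clears the panel's top by 4 mm. Here an upright stud, 12 mm in diameter, stands on it up to 23 mm above the panel's top.
- jar: Bystander: white jar, 40 mm in diameter, 50 mm tall, standing on the panel near its +x edge. Origin: centre of its underside.
- weight: Bystander: brass weight with a waist, 34 mm in diameter, 42 mm tall, standing on the panel near its -x edge. Origin: centre of its underside.
- tape: Bystander: roll of tape lying flat on the bench, 100 mm in diameter, 38 mm tall, left of the panel. Origin: centre of its underside.
- mallet: Bystander: rubber mallet lying on the bench left of the panel. Origin: underside, near the middle.
- nippers: Bystander: tile nippers lying on the bench right of the panel, 170 mm long. Origin: underside, near the middle.
- trowel: Bystander: trowel with a wooden handle on the bench right of the panel, 225 mm long. Origin: underside, near the middle.
There are look-alikes about, which are no part of the job. Several things have the shape of the cover; the one meant has the colours described above.

How it is judged:
By the outcome, as a careful person would: the job done as asked, in the order asked, and still so for the second after the job is handed in, with the robot touching nothing.
It also fails if it takes over 48 s, if anything falls off the work surface, if the arm or the gripper's body presses on something with over 40 N, if the wrist force passes 120 N, or if a joint passes its speed limit or range.

## Robot

A 6-joint arm with a two-finger parallel gripper is mounted at the origin on the work surface. World frame = base frame: x ahead of the robot, y to its left, z up, the work surface at z = 0. Lengths are in mm, angles in rad, forces in N, time in s.
With the tool pointing down it reaches from about 300 to 775 mm from the base axis. Payload 14.6 kg.
Tool frame: the origin (TCP) lies between the finger pads; the fingertips stand 17 mm ahead of it and the grasp point (between the pads) lies 2 mm behind it (tcp_to_tips is the distance from the TCP to the fingertips, in mm); z points along the fingers, y is the line along which they close (so a half turn about z gives the same grasp; the last joint's range is limited). The gripper opens to 94 mm and grips with 3 to 60 N. Pads are 16 mm wide; open, the fingers measure 119 mm over their backs; the gripper's body (75 mm by 177 mm) begins 78 mm behind the grasp point.
Start: joints at [-1.183, 0.3, 1.521, -0, 1.321, -0.067], TCP at [241.597, -494.085, 222.446] pointing down, gripper open.
Joint ranges: [-3.03, 3.03], [-0.79, 2.21], [0.23, 2.52], [-1.04, 4.18], [0, 3.07], [-2.55, 2.55]. Speed limits (rad/s): [2.22, 2.22, 2.57, 3.14, 3.14, 3.14].

## Interface

Orientations are given as a rotation vector (axis times angle).
In Python, from plant import get_state, camera, calibration, finish_job, tcp_to_tips gives the robot as it stands.
- The arm moves only by the tool carry_out, never from a script. Its argument "plan" is a list of rows, each a list of 7 numbers: the shift along the tool's x, y, z in cm, then the turn, a rotation vector about the tool's x, y, z in degrees, then the finger opening in cm, from 0 to 9.4. A call has 1 to 12 rows; each row shifts and turns the commanded pose from where the row before left it, along the tool's axes as they then stand; what a row does not reach is not made up. A row lasts 1/10 s, in which the tool goes at most 50 mm and 8.59 degrees, less where a joint would pass 70% of its speed; a pose out of reach is approached as far as the arm can. A call is refused whole if a number of a shift passes 5 or a number of a turn 8.59, either way. A call with a gripper value outside its range is refused whole. The fingers move at their own pace and stop on an object; "grip_force" is the grip in N (left out, the last holds). Time passes only in rows, so rows that do not move let the fingers close. It gives the time, the measured TCP pose, the force, the opening and the grip force at its end, in the units of the state.
- get_state(): the state, without advancing time (a new reading comes with each control period).
- camera(name): name is "scene" or "side" or "wrist"; returns (picture, depth): 400x640x3 uint8, blue, green, red; 400x640 float32, mm along the optical axis (not along the pixel's ray), 0 where there is no reading.
- calibration(name): a dict with "fx", "fy", "cx", "cy" (pixels), "R" (3x3) and "t" (3): a world point X has camera coordinates R X + t. Camera axes: x right, y down, z forward; pixel columns grow to the right and rows downward; lengths in mm; the calibration is good to about 2 mm. A picture is of the moment at which its call begins: read the wrist's pose just before it. calibration takes no time and is no camera call; for the wrist camera it gives the pose at the moment of the call.
- finish_job(): hands the job in; it is judged then, once.
The state is a dict: "t": time; "joint_positions": joint angles; "joint_velocities": joint speeds; "tau": joint torques, N m; "ee_pos": TCP position; "eef_rot": TCP orientation; "ft_force": force on the tool from outside, world axes, zero at the start; "wrist_torque": the same for the moment, N m; "opening": finger opening in mm; "grasp_force": force on a finger pad.
Only numpy, scipy, OpenCV 4.12 (cv2) and the standard library are available. Lean on these libraries where they do the work, as an engineer would, in place of code of your own. Each camera call takes 0.05 s, during which the arm holds its last target. There are 200 camera calls.

## Working session

There is one attempt and no reset: what is moved stays moved. The work goes in short steps, Python scripts to look and compute and a tool call to move; the robot and the scene stay as the last step left them, time stands still between calls to the robot, and variables do not carry over. Pictures are saved under pics/ and viewed, at most 10 in all, crops included, and the job is handed in when it is done.

Besides the shell and the picture viewer there is one more tool, called by a JSON object that holds its "api" and its "payload". carry_out: Moves the arm, as the interface text tells. Its arguments: {"type":"object","properties":{"plan":{"type":"array"},"grip_force":{"type":"number"}},"required":["plan"]}

```bash
mkdir -p pics; ls; cat > h.py <<'E'
import numpy as np, cv2
from plant import *
def snap(n,f):
    c=calibration(n); p,d=camera(n); cv2.imwrite(f'pics/{f}.png',p); np.savez(f'pics/{f}.npz',d=d,R=c['R'],t=c['t'],K=[c['fx'],c['fy'],c['cx'],c['cy']]); return p,d,c
def ld(f):
    z=np.load(f'pics/{f}.npz'); fx,fy,cx,cy=z['K']; return z['d'],dict(fx=fx,fy=fy,cx=cx,cy=cy,R=z['R'],t=z['t'])
def world(c,u,v,depth):
    x=np.array([(u-c['cx'])/c['fx'],(v-c['cy'])/c['fy'],1])*depth
    return np.array(c['R']).T@(x-np.array(c['t']))
def onz(c,u,v,z):
    R=np.array(c['R']);o=-R.T@np.array(c['t']);r=R.T@np.array([(u-c['cx'])/c['fx'],(v-c['cy'])/c['fy'],1])
    return o+r*(z-o[2])/r[2]
E
python3 - <<'E'
from h import *
print(get_state())
snap('scene','s1'); snap('side','d1')
a=cv2.imread('pics/s1.png');print(-np.array(calibration('scene')['R']).T@calibration('scene')['t'],-np.array(calibration('side')['R']).T@calibration('side')['t'])
E
```

```text
pics
{'t': 0.0, 'joint_positions': array([-1.18260897e+00,  3.00476178e-01,  1.52157033e+00, -2.10067966e-05,
        1.32070879e+00, -6.65919696e-02]), 'joint_velocities': array([ 0.00041346,  0.00033924, -0.00066496,  0.00022032,  0.00078605,
        0.00056015]), 'tau': array([ 2.17616471e-03, -5.31791389e+01, -3.52732801e+01,  7.08642486e-02,
        2.43728334e-02, -1.34745628e-04]), 'ee_pos': array([ 241.50022885, -493.87427083,  221.88808586]), 'eef_rot': array([-3.05960554e+00, -7.07975403e-01,  3.23833260e-04]), 'ft_force': array([-0.37253354,  0.04706078, -0.93845517]), 'wrist_torque': array([ 0.0124473 ,  0.01155481, -0.00283911]), 'grasp_force': 0.0, 'opening': 93.76251282946029}
[1438.2239389   406.68489705  956.54004415] [   47.03849848 -1193.21796639   869.5614703 ]
```

View pics/s1.png

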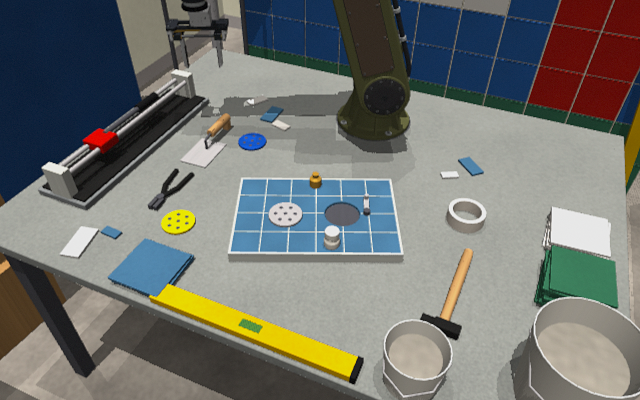

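Candidates for the cover: grey steel disc at (286,214), yellow disc at (178,221), blue disc at (252,141). By the description it's the grey one on the panel. I'll check it with one close crop.

```bash
python3 - <<'E'
from h import *
a=cv2.imread('pics/s1.png')
cv2.imwrite('pics/c1.png',cv2.resize(a[165:270,220:412],None,fx=4,fy=4,interpolation=cv2.INTER_CUBIC))
b=cv2.imread('pics/d1.png');cv2.imwrite('pics/d1v.png',b)
E
```

```text
(no output)
```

View pics/c1.png

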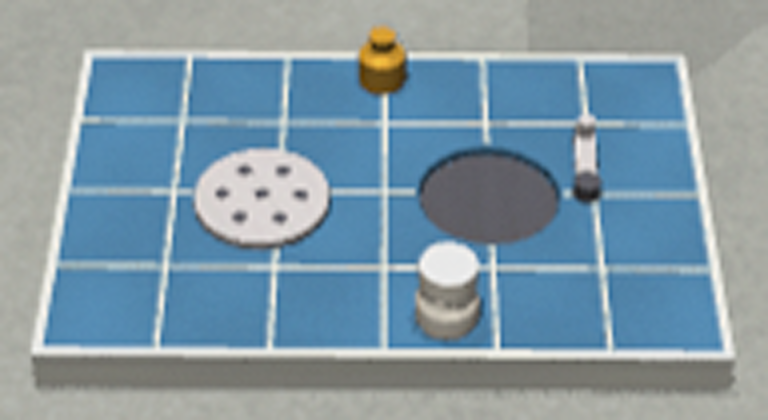

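View pics/d1.png

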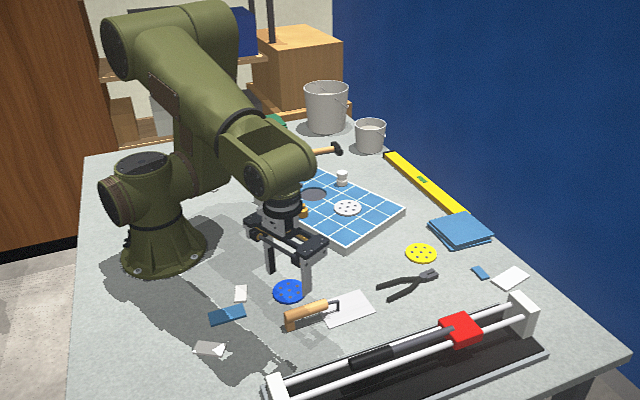

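The crop shows the grey steel disc with seven dark holes at scene (285,214). The recess is at (342,214), the clip pivot at (367,211) with its arm pointing to -x, the jar at about (332,237) and the weight at about (315,180). The side view agrees.

```bash
cat > m.py <<'E'
from h import *
d,c=ld('s1')
f=lambda u,v,z=30:onz(c,220+u/4,165+v/4,z)[:2]
P=np.array([f(85,52),f(686,56),f(734,357),f(34,353)]);print(P.round(0).tolist(),[np.linalg.norm(P[i]-P[i-1]).round() for i in range(4)])
for k,p in dict(cover=(262,195,38),recess=(489,196,30),boss=(587,180,43),stud=(586,122,53),jar=(447,318,30),weight=(383,84,30)).items(): print(k,f(*p).round(1))
a=((P[1]+P[2])-(P[0]+P[3]));print('yaw',np.arctan2(-a[0],a[1]),'ctr',P.mean(0))
for u,v in((285,214),(342,214),(240,200)): print(world(c,u,v,d[v,u]).round(1))
E
python3 m.py
```

```text
[[494.0, -234.0], [322.0, 163.0], [588.0, 277.0], [759.0, -117.0]] [np.float64(289.0), np.float64(433.0), np.float64(290.0), np.float64(429.0)]
cover [583.9 -47.7]
recess [516.   86.8]
boss [488.2 145.1]
stud [444.5 128.3]
jar [629.7 103.1]
weight [439.4 -23.8]
yaw 0.4093447806881721 ctr [540.9239907  22.2871285]
[588.5 -46.8  41.4]
[507.4  83.1  21.1]
[ 580.4 -187.8   32.5]
```

{"api": "carry_out", "payload": {"plan": [[4.2,-1.17,0.5,0,0,0,5],[4.2,-1.17,0.5,0,0,0,5],[4.2,-1.17,0.5,0,0,0,5],[4.2,-1.17,0.5,0,0,0,5],[4.2,-1.17,0.5,0,0,0,5],[4.2,-1.17,0.5,0,0,0,5],[4.2,-1.17,0.5,0,0,0,5],[4.2,-1.17,0.5,0,0,0,5],[4.2,-1.17,0.5,0,0,0,5],[4.2,-1.17,0.5,0,0,0,5],[4.2,-1.17,0.5,0,0,0,5],[4.2,-1.17,0.5,0,0,0,5]]}}

```text
t: 1.3
ee_pos: [633.7, -145.1, 161.9]
eef_rot: [-3.06, -0.708, 0.001]
ft_force: [0.3, -0.7, -0.1]
opening: 50.3
grasp_force: 0.0
```

{"api": "carry_out", "payload": {"plan": [[0,0,0,0,0,-8.25,5],[0,0,0,0,0,-8.25,5],[0,0,0,0,0,-8.25,5],[0,0,0,0,0,-8.25,5],[0,0,0,0,0,-8.25,5],[0,0,0,0,0,-8.25,5],[0,0,0,0,0,-8.25,5],[0,0,0,0,0,-8.25,5],[0,0,0,0,0,-8.25,5],[0,0,0,0,0,-8.25,5],[0,0,0,0,0,-8.25,5],[0,0,0,0,0,0,5]]}}

```text
t: 2.5
ee_pos: [632.5, -146.5, 162.0]
eef_rot: [-1.642, -2.677, 0.0]
ft_force: [-0.3, -1.1, 0.2]
opening: 50.1
grasp_force: 0.0
```

```bash
python3 - <<'E'
from h import *
from scipy.spatial.transform import Rotation as Ro
s=get_state();print(s['t'],s['ee_pos'],Ro.from_rotvec(s['eef_rot']).as_matrix().round(3).tolist(),s['joint_positions'].round(2),s['opening'],s['ft_force'])
snap('wrist','w1')
E
```

```text
2.5 [ 632.52466467 -146.52617605  162.0148723 ] [[-0.453, 0.891, -0.001], [0.891, 0.453, 0.0], [0.001, -0.001, -1.0]] [-0.28  0.57  1.28  0.    1.29 -0.75] 50.07069697271989 [-0.27372155 -1.07052323  0.19887435]
```

View pics/w1.png

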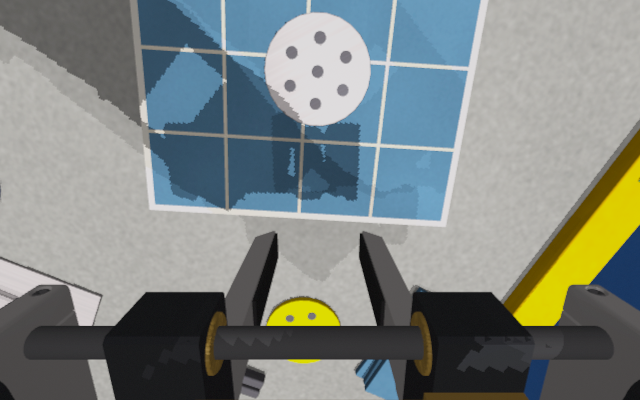

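The wrist view shows the cover at (318,69), between and ahead of the fingertips at (270,235) and (370,235), with the panel's near edge at row 215.

```bash
cat >> h.py <<'E'
def cover_fit(f,z):
    im=cv2.imread(f'pics/{f}.png');d,c=ld(f)
    hsv=cv2.cvtColor(im,cv2.COLOR_BGR2HSV)
    m=((hsv[...,1]<30)&(hsv[...,2]>90)).astype(np.uint8)
    h=np.indices(d.shape);x=np.stack([(h[1]-c['cx'])/c['fx'],(h[0]-c['cy'])/c['fy'],np.ones(d.shape)],-1)*d[...,None]
    W=(x-c['t'])@np.array(c['R'])
    return im,W,c
E
python3 - <<'E'
from h import *
im,W,c=cover_fit('w1',38)
def e(u,v):return W[v,u].round(1)
print('cover depth',e(318,60),'tile',e(260,120),e(420,120),'bench',e(540,150))
print('cover',onz(c,318,69,38).round(1),onz(c,265,69,38).round(1),onz(c,371,69,38).round(1),onz(c,318,126,38).round(1))
print('corners',onz(c,150,208,30).round(1),onz(c,444,225,30).round(1))
x=np.array([-.453,.891]);y=np.array([.891,.453]);t=np.array([632.5,-146.5])
v=onz(c,318,69,38)[:2]-t;print('cover in tool',v@x,v@y)
E
```

```text
cover depth [579.3 -41.3  37.6] tile [ 555.  -108.7   30.9] [682.8 -43.5  32.4] bench [816.7 -10.1   1.2]
cover [582.5 -47.6  38. ] [542.8 -67.8  38. ] [622.1 -27.3  38. ] [603.7 -89.3  38. ]
corners [ 493.2 -234.    30. ] [ 759.  -118.5   30. ]
cover in tool 110.82291061260622 0.2274611098258248
```

{"api": "carry_out", "payload": {"plan": [[2.5,0,2,0,0,0,5],[2.5,0,2,0,0,0,5],[0,0,2.5,0,0,0,5],[0,0,2.5,0,0,0,5],[0,0,1.2,0,0,0,5],[0,0,0.5,0,0,0,5],[0,0,0.4,0,0,0,5],[0,0,0,0,0,0,5]]}}

```text
t: 3.35
ee_pos: [610.4, -102.1, 51.9]
eef_rot: [1.647, 2.675, 0.0]
ft_force: [-1.0, 0.6, 0.6]
opening: 50.0
grasp_force: 0.0
```

{"api": "carry_out", "payload": {"plan": [[0,0,0.2,0,0,0,5],[0.8,0,0,0,0,0,5],[0.7,0,0,0,0,0,5],[0.7,0,0,0,0,0,5],[0.8,0,0,0,0,0,5],[0.8,0,0,0,0,0,5],[0.8,0,0,0,0,0,5],[0.8,0,0,0,0,0,5],[0.8,0,0,0,0,0,5],[0.8,0,0,0,0,0,5],[0.8,0,0,0,0,0,5],[0,0,0,0,0,0,5]]}}

```text
t: 4.55
ee_pos: [574.4, -31.3, 49.3]
eef_rot: [-1.645, -2.676, -0.0]
ft_force: [-0.3, -0.2, -0.3]
opening: 50.5
grasp_force: 0.0
```

```bash
python3 - <<'E'
from h import *
s=get_state();print(s['t'],s['ee_pos'],s['ft_force'])
snap('wrist','w2')
E
```

```text
4.55 [574.40358542 -31.25307577  49.34460674] [-0.32033199 -0.17560482 -0.311576  ]
```

View pics/w2.png

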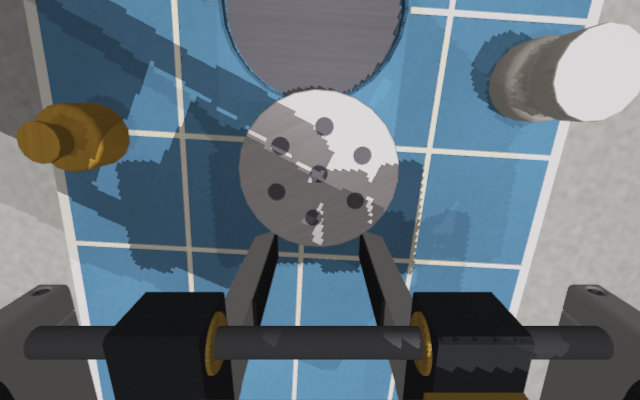

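The cover at (319,168) is cradled by both fingertips, and the recess rim is ahead, spanning about columns 222–405 with its near edge at row 97.

```bash
python3 - <<'E'
from h import *
from scipy.optimize import least_squares
d,c=ld('w2')
def fit(pts,z,r):
    P=np.array([onz(c,u,v,z)[:2] for u,v in pts])
    s=least_squares(lambda q:np.hypot(*(P-q).T)-r,P.mean(0)+[-20,40]);return s.x,s.fun.round(1)
rec=fit([(222,2),(227,28),(240,55),(262,80),(290,93),(372,76),(390,52),(401,28),(405,5)],30,47)
P=[onz(c,u,v,38)[:2] for u,v in((239,167),(399,167),(319,88))]
cov=fit([(239,167),(399,167),(319,88),(319,246),(262,112),(376,112)],38,45)
x=np.array([-.453,.891]);y=np.array([.891,.453]);t=np.array([574.4,-31.25])
print(rec,cov)
for q in(rec[0],cov[0]):print((q-t)@x,(q-t)@y)
E
```

```text
(array([512.66282355,  86.70019521]), array([-0.5, -0.3, -0.2,  0.4, -0.3,  0.6, -0.2, -0.3, -0.8])) (array([554.61735642,   9.82512217]), array([-0.4, -0.4, -0. , -0.6, -0.3, -0.3]))
133.0605648645316 -1.5763857882011294
45.559471399565716 0.9806949134647667
```

{"api": "carry_out", "payload": {"plan": [[0.9,-0.03,0,0,0,0,5],[0.9,-0.03,0,0,0,0,5],[0.9,-0.03,0,0,0,0,5],[0.9,-0.03,0,0,0,0,5],[0.9,-0.03,0,0,0,0,5],[0.9,-0.03,0,0,0,0,5],[0.9,-0.03,0,0,0,0,5],[0.7,-0.03,0,0,0,0,5],[0.4,-0.01,0,0,0,0,5],[0.3,0,0,0,0,0,5],[0.2,0,0,0,0,0,5],[0,0,0,0,0,0,5]]}}

```text
t: 5.8
ee_pos: [537.0, 37.3, 49.4]
eef_rot: [-1.646, -2.675, -0.0]
ft_force: [0.6, -0.3, 0.9]
opening: 50.4
grasp_force: 0.3
```

```bash
cat > look.py <<'E'
from h import *
import sys
s=get_state();print(s['t'],s['ee_pos'],s['ft_force'])
snap('wrist',sys.argv[1])
im,W,c=cover_fit(sys.argv[1],0)
for u,v in((319,150),(290,150),(350,150),(319,110),(319,190),(319,215)):print(u,v,W[v-2:v+3,u-2:u+3].reshape(-1,3).mean(0).round(1))
E
python3 look.py w3
```

```text
5.8 [536.9830883   37.25552675  49.41292772] [ 0.57970164 -0.25688349  0.87193318]
319 150 [511.6  89.4  34.7]
290 150 [497.2  82.1  34.6]
350 150 [526.   97.8  41.6]
319 110 [501.9 108.6  31.6]
319 190 [521.7  69.5  37.4]
319 215 [528.2  56.8  39.8]
```

View pics/w3.png

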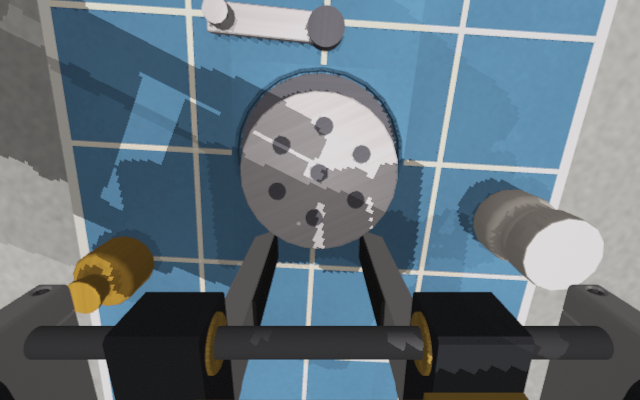

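The cover at (319,170) is about 9 mm short of the recess, whose dark crescent shows at row 80. The clip is open, with its pivot at (326,27) and stud at (217,10).

{"api": "carry_out", "payload": {"plan": [[0.2,0,0,0,0,0,5],[0.2,0,0,0,0,0,5],[0.2,0,0,0,0,0,5],[0.1,0,0,0,0,0,5],[0.1,0,0,0,0,0,5],[0.1,0,0,0,0,0,5],[0,0,0,0,0,0,5]]}}

```text
t: 6.55
ee_pos: [533.0, 45.2, 49.4]
eef_rot: [-1.646, -2.676, 0.0]
ft_force: [-0.8, -0.1, -0.1]
opening: 50.0
grasp_force: 0.0
```

```bash
python3 look.py w4
```

```text
6.55 [532.95010832  45.22578061  49.43725596] [-0.77361102 -0.05512496 -0.14615932]
319 150 [507.9  96.9  30.4]
290 150 [493.1  89.4  30.5]
350 150 [523.6 104.9  30.5]
319 110 [497.9 116.5  30.5]
319 190 [518.6  75.8  30.4]
319 215 [525.7  61.8  30.5]
```

View pics/w4.png

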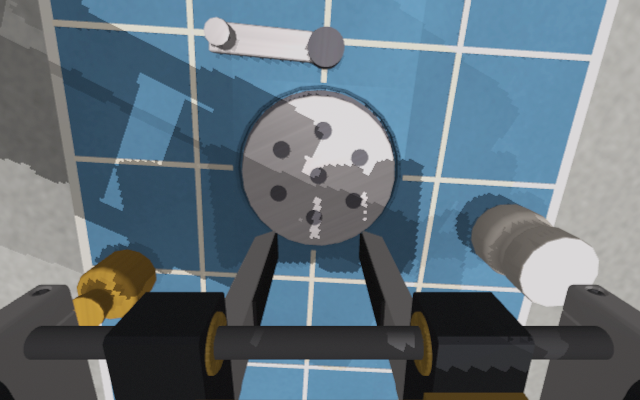

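The cover is seated: its whole top reads a flat z = 30.4, level with the panel. The clip pivot is at (326,46) and its stud at (217,31). Next I'll plan the clip sweep.

```bash
python3 - <<'E'
from h import *
d,c=ld('w4')
x=np.array([-.453,.891]);y=np.array([.891,.453]);t=get_state()['ee_pos'][:2]
piv=onz(c,326,46,43)[:2];st=onz(c,217,31,53)[:2]
pp=np.array([512.7,86.7])+65*np.array([-.3986,.917])
u=np.array([.917,.3986]);w=np.array([-.3986,.917])
print('pivot',piv,'pred',pp,'stud',st,np.linalg.norm(st-pp))
r=st-pp;q=np.arctan2(-(r@u),-(r@w));print('q',q)
for n,p in dict(piv=pp,stud=st).items():print(n,'tool',(p-t)@x,(p-t)@y)
# finger centre: local frame radial e_r, tangential opening direction e_t; offset 14+m
for m in (20,14):
  e=r/np.linalg.norm(r); et=np.array([e[1],-e[0]])   # clockwise normal
  p=pp+50*e+m*et;print(m,p,'tool',(p-t)@x,(p-t)@y,'et angle vs x deg',np.degrees(np.arctan2(et@y,et@x)))
print(get_state()['joint_positions'])
E
```

```text
pivot [487.22330017 144.97132305] pred [486.791 146.305] stud [440.95817847 126.66198522] 49.864772726714754
q 1.5759372025539926
piv tool 111.04175940810708 4.629281209065361
stud tool 114.30210139722567 -45.10604846956588
20 [432.95537165 144.99156158] tool 134.25902542019722 -43.93325125088616 et angle vs x deg 3.750592191527726
14 [435.31892577 139.47670783] tool 128.27460071004677 -44.32555328827678 et angle vs x deg 3.750592191527726
[ 1.60677504e-02  4.76859251e-01  1.71892732e+00  3.87103449e-05
  9.45865430e-01 -4.51961804e-01]
```

{"api": "carry_out", "payload": {"plan": [[-0.5,0,-0.5,0,0,0,5],[0,0,-2,0,0,0,5],[0,0,-2,0,0,0,0],[2.9,-0.9,0,0,0,0,0],[2.9,-0.9,0,0,0,0,0],[2.9,-0.9,0,0,0,0,0],[2.9,-0.9,0,0,0,0,0],[2.8,-0.8,0,0,0,3.7,0],[0,0,1.5,0,0,0,0],[0,0,1.2,0,0,0,0],[0,0,0.5,0,0,0,0],[0,0,0,0,0,0,0]]}}

```text
t: 7.8
ee_pos: [431.1, 148.8, 61.8]
eef_rot: [-1.732, -2.62, 0.002]
ft_force: [0.3, 0.3, -0.1]
opening: 0.4
grasp_force: 0.0
```

```bash
cat > clip.py <<'E'
from h import *
from scipy.spatial.transform import Rotation as Ro
s=get_state();R=Ro.from_rotvec(s['eef_rot']).as_matrix();t=s['ee_pos']
x=R[:2,0];y=R[:2,1];pp=np.array([486.8,146.0]);r=pp-t[:2]
print(s['t'],t,s['ft_force'].round(1),s['opening'],'pivot in tool',r@x,r@y,'tool x deg',np.degrees(np.arctan2(x[1],x[0])),s['joint_positions'].round(2))
E
python3 clip.py
```

```text
7.8 [431.10166506 148.81539221  61.84610026] [ 0.3  0.3 -0.1] 0.3713480285618384 pivot in tool -24.418624001104664 50.13936734980432 tool x deg 113.07307670696387 [ 0.25  0.31  1.93  0.    0.9  -0.15]
```

{"api": "carry_out", "payload": {"plan": [[-0.5,0,0,0,0,0,0],[-0.5,0,0,0,0,0,0],[-0.73,-0.15,0,0,0,-8.2,0],[-0.73,-0.15,0,0,0,-8.2,0],[-0.73,-0.15,0,0,0,-8.2,0],[-0.73,-0.15,0,0,0,-8.2,0],[0,0,0,0,0,0,0]]}}

```text
t: 8.5
ee_pos: [447.5, 112.3, 62.8]
eef_rot: [0.919, 3.004, 0.0]
ft_force: [0.1, -0.2, 0.5]
opening: 0.3
grasp_force: 0.0
```

```bash
python3 clip.py
```

```text
8.5 [447.46820228 112.3148892   62.75677054] [ 0.1 -0.2  0.5] 0.29606834805862436 pivot in tool -13.75762761120843 49.92398400778968 tool x deg 145.9845814524153 [ 0.17  0.32  1.92 -0.    0.91 -0.81]
```

{"api": "carry_out", "payload": {"plan": [[-0.73,-0.15,0,0,0,-8.2,0],[-0.73,-0.15,0,0,0,-8.2,0],[-0.73,-0.15,0,0,0,-8.2,0],[-0.73,-0.15,0,0,0,-8.2,0],[-0.73,-0.15,0,0,0,-8.2,0],[-0.73,-0.15,0,0,0,-8.2,0],[-0.73,-0.15,0,0,0,-8.2,0],[0,0,0,0,0,0,0]]}}

```text
t: 9.3
ee_pos: [492.7, 94.5, 62.1]
eef_rot: [0.634, -3.073, 0.001]
ft_force: [-6.8, -6.0, 0.6]
opening: 0.3
grasp_force: 4.3
```

```bash
python3 clip.py; python3 -c "
from h import *
snap('scene','s2');snap('wrist','w5')
a=cv2.imread('pics/s2.png')[165:270,220:412];b=cv2.imread('pics/w5.png')
a=cv2.resize(a,None,fx=3,fy=3,interpolation=cv2.INTER_CUBIC)[:,:576]
b=cv2.resize(b,(440,275)); o=np.zeros((595,576,3),np.uint8);o[:315]=a;o[320:595,:440]=b;cv2.imwrite('pics/v5.png',o)"
```

```text
9.3 [492.69633444  94.52591065  62.13557566] [-6.8 -6.   0.6] 0.32134244551109803 pivot in tool -14.95151978103899 49.606441420920866 tool x deg -156.69219716457383 [ 0.12  0.4   1.8  -0.    0.94 -1.86]
```

View pics/v5.png

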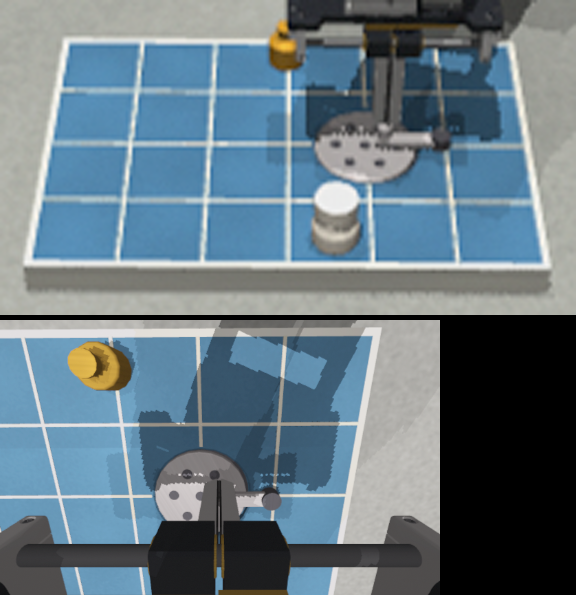

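The clip lies over the cover with the fingertips pressing it onto its stop: about 9 N of reaction, and the commanded end is not quite reached. I'll back off along +x, lift clear and check.

{"api": "carry_out", "payload": {"plan": [[0.5,0,0,0,0,0,0],[1,0,0,0,0,0,0],[0,0,-2,0,0,0,0],[0,0,-4,0,0,0,0],[3,0,-4,0,0,0,0],[4,0,-2,0,0,0,0],[0,0,0,0,0,0,0]]}}

```text
t: 10.1
ee_pos: [413.7, 60.7, 185.4]
eef_rot: [-0.629, 3.072, -0.001]
ft_force: [0.3, 0.3, -0.4]
opening: 0.7
grasp_force: 0.0
```

```bash
python3 -c "
from h import *
print(get_state()['ee_pos'],get_state()['ft_force'])
snap('scene','s3');snap('wrist','w6')
a=cv2.imread('pics/s3.png')[165:270,220:412];b=cv2.imread('pics/w6.png')
a=cv2.resize(a,None,fx=3,fy=3,interpolation=cv2.INTER_CUBIC)[:,:576]
b=cv2.resize(b,(440,275)); o=np.zeros((595,576,3),np.uint8);o[:315]=a;o[320:595,:440]=b;cv2.imwrite('pics/v6.png',o)"
```

```text
[413.66623662  60.67192889 185.41298244] [ 0.3013246   0.29664976 -0.38525295]
```

View pics/v6.png

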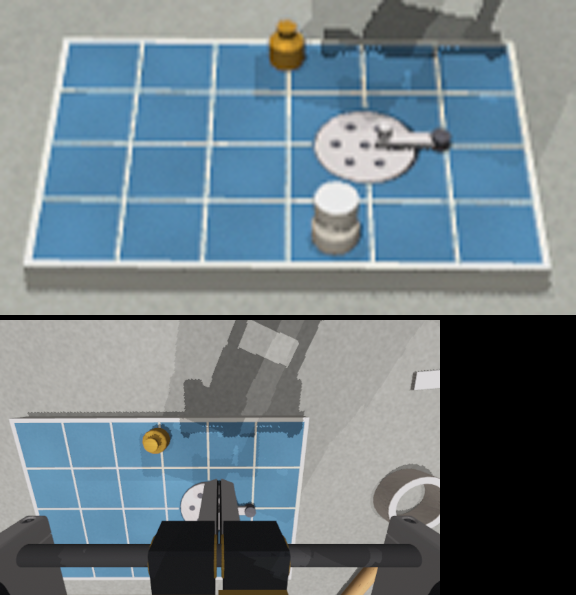

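The cover lies flush with the clip over it, and the jar and weight have not moved. One numeric check of the clip angle and cover level, then I hand in.

```bash
python3 - <<'E'
from h import *
d,c=ld('s3')
st=onz(c,220+384/3,165+132/3,53)[:2];pp=onz(c,220+441/3,165+134/3,43)[:2]
u=np.array([.917,.3986]);w=np.array([-.3986,.917]);r=st-pp
print('q',np.arctan2(-(r@u),-(r@w)),np.linalg.norm(r))
for a,b in((345,150),(350,128),(350,163)):
    U,V=220+a//3,165+b//3;print(world(c,U,V,d[V,U]).round(1))
U,V=220+200//3,165+120//3;print('tile',world(c,U,V,d[V,U]).round(1))
if abs(np.arctan2(-(r@u),-(r@w)))<.12: print(finish_job())
E
```

```text
q -0.16516550505406952 52.031421063726704
[525.9  70.   28.5]
[497.1  61.2  29.8]
[541.   78.9  30.5]
tile [543.9 -66.2  28.8]
```

That reading is within the pixel error of this oblique view: the angle can't be negative, and a 3-pixel error explains it. The 9 N reaction came at the tool pose expected for angle 0, so the clip is at its stop. Handing in.

```bash
python3 -c "
from plant import *
print(finish_job())"
```

```text
the job is handed in; nothing more can be done
None
```

I pushed the steel cover into the recess, where it lies flat and flush, swung the clip over it to its stop, and handed the job in after about 10 s of robot time; the jar and weight looked unmoved, and the bench items were not re-checked.

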